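# Register a drilling jig on a bored rail with its locating pin

## Task

Take the steel locating pin out of the wooden holder block and put it through the raised guide bush of the aluminium drilling jig that straddles the pine rail. With the tip resting lightly on the wood, work pin and jig together along the rail to the robot's left, feeling for the hole already bored there under the jig plate, until the pin drops in; then push it fully home, so that its collar sits down on the bush, and let go. Keep the pin's force on the wood gentle throughout, so that the pine is not dented or the hole torn, and leave the other tools where they are.

Things in the scene. Friction and masses are not known exactly. Their poses are not given: they have to be found in the camera images.
- pin_grip (a point): Middle of the knurled head (20 mm diameter, straight) of the locating pin, on its axis. The pin is all steel, 104.5 mm long, about 0.14 kg, standing tip down in one of the three holes of the holder block (which one varies). z runs up along the pin. This point is 78 mm above the tip, 28 mm above the collar's underside, 26.5 mm below the top.
- pin_collar (a point): Middle of the underside of the pin's collar (25 mm across, 5 mm thick), on the axis, 50 mm above the tip. In the holder it rests on the block's top. Below it is the shank, 12 mm in diameter.
- pin_tip (a point): The end of the pin, on its axis: a conical nose 4 mm long that narrows from 12 mm to a 7 mm flat end.
- bush_mouth (a point): Centre of the upper mouth of the jig's guide bush, a steel ring 26 mm outside, 13.5 mm bore (no lead-in), 20 mm long, standing 12 mm above the jig plate: the only raised bush (three flush 8 mm ones lie to its right). z up, y = the direction in which the jig slides, roughly the robot's left (world +y), x across the rail. With the pin home pin_collar coincides with this point.
- jig_plate (a point): Middle of the upper face of the drilling jig's aluminium plate (130 mm across the rail, 150 mm along it, 8 mm thick), axes as bush_mouth, 45 mm to the right of the bush's axis. Cheeks 30 mm deep hug both sides of the rail, so the jig can only slide along it, with about 3 N of friction. It can run 50 mm past the hole.
- rail_face (a point): A point on the rail's flat upper face (45 mm above the bench, 20 mm below bush_mouth), at the rail's middle. Somewhere under the jig plate is a hole bored square into this face, 13.5 mm across, 36 mm deep, on the bush's line of travel: the jig must slide 12 to 45 mm in +y from its first place to bring the bush over it. Where exactly is not known. Elsewhere the pin's tip lands on this face.
- rail: Pine rail, 90 mm wide (x), 560 mm long (y), 45 mm thick, fixed on the bench between two wooden dogs. A dark steel holdfast sits on its right-hand end (225 mm from the middle, up to 137 mm above the bench), a block plane stands on its left end. Origin at the middle of its underside.
- block: Holder block of dark wood, 66 (x) x 200 (y) x 62 mm high, fixed on the bench, origin at the middle of its underside; three holes in a row along its y at -64, 0 and +64 mm, 13.5 mm in bore, holding the pin, the bradawl and the countersink in varying order. The tools hang in them by their collars, loosely.
- bradawl_mid (a point): Bradawl with pear-shaped beech handle, 120 mm long, half-way up; stands in the block; leave it.
- countersink_mid (a point): Hand countersink with mushroom-shaped beech knob 42 mm across, 98 mm long, half-way up; stands in the block; leave it.
- plane: Steel block plane, 50 x 150 x 50 mm, standing on the left end of the rail; origin at the middle of its sole; leave it.
- square: Try square with dark wooden stock 120 mm and steel blade 150 mm, lying flat on the bench to the left; origin under the middle of the stock; leave it.
- dividers: Steel dividers with brass joint, 160 mm long, lying on the bench to the right; origin under the joint; leave them.
- glue: White glue bottle, 68 mm across, 170 mm tall, standing on the bench to the right; origin under its base; leave it.
Things that resemble listed ones, but are neither listed nor needed, are in the scene too. What is shaped like the part that bears pin_grip but green is not meant.

How it is judged:
On the way:
1. the pin's tip is down through the jig's guide bush (z of pin_tip in the frame of bush_mouth below -0.014 m and horizontal distance between pin_tip and bush_mouth below 0.004 m), for 0.1 s.
At the end, for the whole second after the job is handed in: The pin is fully home through bush and rail: the underside of its collar is within 3.5 mm of the bush's mouth in height and 4 mm sideways, the pin upright within 0.1 rad, at rest and released; the other tools are where they were (z of pin_collar in the frame of bush_mouth below 0.0035 m and horizontal distance between pin_collar and bush_mouth below 0.004 m and angle between pin_collar's own z axis and vertical below 0.1 rad and linear speed of pin below 0.02 m/s); the robot touches nothing.
It fails at once if the pin is pressed against the wood of the rail with more than 60 N (contact force between pin and rail above 60 N).
It fails at once if another tool is moved by more than 20 mm (distance of any of bradawl_mid, countersink_mid, plane, square, dividers, glue from where it was at the start of the episode above 0.02 m).
It also fails if it takes over 51 s, if anything falls off the work surface, if the arm or the gripper's body presses on something with over 40 N, if the wrist force passes 120 N, or if a joint passes its speed limit or range.

## Robot

A 7-joint arm with a two-finger parallel gripper is mounted at the origin on the work surface. World frame = base frame: x ahead of the robot, y to its left, z up, the work surface at z = 0. Lengths are in m, angles in rad, forces in N, time in s.
With the tool pointing down it reaches from about 0.4 to 0.85 m from the base axis. Payload 10.4 kg.
Tool frame: the origin (TCP) lies at the very end of the fingers, on their centre line; the grasp point (between the pads) lies manip.hold_point_z behind it (manip.hold_point_z is the distance from the TCP to the grasp point, in m); z points along the fingers, y is the direction in which the jaws open and shut (so a half turn about z gives the same grasp; the last joint's range is limited). The gripper opens to 85 mm and grips with 20 to 120 N. Pads are 22 mm wide; open, the fingers measure 114 mm over their backs; the gripper's body (76 mm by 85 mm) begins 54 mm behind the grasp point. The pads swing forward as they close: fully open they stand 13 mm farther back than shut.
Start: joints at [1.311, 0.332, -0.065, 1.46, 0.022, 1.35, -0.088], TCP at [0.147, -0.608, 0.231] pointing down, gripper open.
Joint ranges: [-2.6, 2.6], [-0.5, 2.12], [-1.47, 1.34], [0.16, 2.42], [-1.27, 4.41], [0.06, 2.06], [-2.6, 2.6]. Speed limits (rad/s): [2.22, 2.22, 2.79, 2.79, 3.14, 3.14, 3.14].

## Interface

Orientations are given as a unit quaternion [x, y, z, w].
In Python, from workcell import manip gives the robot as it stands.
- The arm moves only by the tool jog_arm, never from a script. Its arguments are lists of equal length, an entry for each row: "translation": the shift along the world's x, y, z in mm, a list of three; "turn": the turn about the world's z in degrees. In form: {"translation": [[x, y, z], ...], "turn": [turn, ...]}. A call has 1 to 12 rows; each row is the pose to reach, as a shift and turn from the pose measured when the call began; what a row does not reach only later rows make up. A row lasts 1/12 s, in which the tool goes at most 41.7 mm and 7.16 degrees, less where a joint would pass 70% of its speed; a pose out of reach is approached as far as the arm can. A call with a gripper value outside its range is refused whole. "grip" is the finger opening in mm, from 0 to 85.4, set as the call begins (left out, the last holds). The fingers move at their own pace and stop on an object; "grip_force" is the grip in N (left out, the last holds). Time passes only in rows, so rows that repeat a pose let the fingers close. It gives the time, the measured TCP pose, the force and the opening at its end, in the units of the state.
- manip.get_obs(): the state, without advancing time (a new reading comes with each control period).
- manip.camera(name): name is "scene" or "top"; returns a dict with "frame" (420x560x3 uint8, red, green, blue), "mtx" (3x3 intrinsics, pixels), "pose" (4x4, takes a point from camera to world coordinates). Camera axes: x right, y down, z forward; pixel columns grow to the right and rows downward; lengths in m; the calibration is good to about 2 mm. A picture is of the moment at which its call begins. There is no depth.
- manip.hand_in(): hands the job in, once; it reports no verdict.
Trained networks look in a picture, given as the dict that the camera call returned (one of the last four; its "shot" number tells which), for a name from the list of things; names that differ only in an ending like _2 or _b are one class to them, and where a whole thing is asked for, a point or a joint stands for the part that bears it (a point fixed in the world has none). Each returns a list of dicts, best first, with "confidence" (0 to 1); they miss things now and then, are a little off and sometimes report something else, mostly with a low value. They report only what shows in the picture. A call takes as long as a camera call. They do not tell look-alikes from the thing itself.
- manip.outline_of(picture, label): "mask" (420x560 bool, what is visible of it) and "extent" ([left, top, right, bottom] in pixels, round what is visible of it).
- manip.pinpoint(picture, label): "at" ([column, row] in pixels: a listed point, or the origin of a listed thing).
The state is a dict: "clock": time; "joint_pos": joint angles; "joint_velocities": joint speeds; "tau": joint torques, N m; "position": TCP position; "ee_rot": TCP orientation; "ft_force": force on the tool from outside, world axes, zero at the start; "torque": the same for the moment, N m; "grip_width": opening from 0.0 (shut) to 1.0 (fully open).
Only numpy, scipy, OpenCV 4.12 (cv2) and the standard library are available. Lean on these libraries where they do the work, as an engineer would, in place of code of your own. Each camera call takes 0.05 s, during which the arm holds its last target. There are 200 camera calls.

## Working session

There is one attempt and no reset: what is moved stays moved. The work goes in short steps, Python scripts to look and compute and a tool call to move; the robot and the scene stay as the last step left them, time stands still between calls to the robot, and variables do not carry over. Pictures are saved under pics/ and viewed, about 8 in all and at most 12, crops included, and the job is handed in when it is done.

Besides the shell and the picture viewer there is one more tool, called as name(argument=value, ...) on one line, values as JSON. jog_arm: Moves the arm, as the interface text tells. Its arguments: {"type":"object","properties":{"translation":{"type":"array"},"turn":{"type":"array"},"grip":{"type":"number"},"grip_force":{"type":"number"}},"required":["translation","turn"]}

```bash
mkdir -p pics; cat > h.py <<'E'
from workcell import manip
import numpy as np, cv2
def ray(c,px):
    d=np.linalg.inv(c["mtx"])@np.array([px[0],px[1],1.]); P=np.array(c["pose"])
    return P[:3,3],P[:3,:3]@d
def atz(c,px,z):
    o,d=ray(c,px); return o+d*(z-o[2])/d[2]
def tri(obs):
    A=np.zeros((3,3));b=np.zeros(3);rs=[]
    for c,px in obs:
        o,d=ray(c,px);d=d/np.linalg.norm(d);M=np.eye(3)-np.outer(d,d);A+=M;b+=M@o
    return np.linalg.solve(A,b)
def proj(c,p):
    P=np.linalg.inv(np.array(c["pose"]));q=c["mtx"]@(P[:3,:3]@p+P[:3,3]);return q[:2]/q[2]
def save(c,n,crop=None,k=1):
    f=c["frame"][:,:,::-1]
    if crop: f=f[crop[1]:crop[3],crop[0]:crop[2]]
    cv2.imwrite("pics/"+n,cv2.resize(f,None,fx=k,fy=k,interpolation=cv2.INTER_CUBIC))
E
python3 - <<'E'
from h import *
s=manip.camera("scene");t=manip.camera("top")
save(s,"s0.png",k=1.4);save(t,"t0.png",k=1.4)
o=manip.get_obs();print({k:np.round(v,3) for k,v in o.items()},manip.hold_point_z)
for n in ["pin_grip","pin_collar","bush_mouth","jig_plate","block","bradawl_mid","countersink_mid","rail","plane","rail_face"]:
    for nm,c in (("s",s),("t",t)):
        print(n,nm,[(np.round(d["at"]).tolist(),round(d["confidence"],2)) for d in manip.pinpoint(c,n)[:3]])
print(np.round(s["pose"],2),np.round(t["pose"],2),o["clock"],manip.get_obs()["clock"])
E
```

```text
{'clock': np.float64(0.1), 'joint_pos': array([ 1.311,  0.333, -0.065,  1.461,  0.022,  1.35 , -0.089]), 'joint_velocities': array([ 0.001, -0.002,  0.   , -0.002, -0.002,  0.002,  0.001]), 'tau': array([ 2.0000e-03, -6.2674e+01,  5.0000e-02, -3.9243e+01,  1.6000e-02,
        7.0000e-03, -0.0000e+00]), 'position': array([ 0.147, -0.607,  0.231]), 'ee_rot': array([ 0.993,  0.118, -0.   , -0.001]), 'ft_force': array([ 0.499,  0.523, -0.765]), 'torque': array([0.057, 0.015, 0.035]), 'grip_width': np.float64(0.998)} 0.0187
pin_grip s [([224.0, 195.0], 0.69), ([256.0, 194.0], 0.63)]
pin_grip t [([301.0, 261.0], 0.58), ([284.0, 228.0], 0.5), ([431.0, 187.0], 0.37)]
pin_collar s [([254.0, 202.0], 0.51), ([227.0, 200.0], 0.51), ([162.0, 346.0], 0.39)]
pin_collar t [([136.0, 258.0], 0.64), ([300.0, 259.0], 0.54)]
bush_mouth s [([304.0, 250.0], 0.7)]
bush_mouth t [([306.0, 152.0], 0.95)]
jig_plate s [([293.0, 262.0], 0.56)]
jig_plate t [([326.0, 150.0], 0.81)]
block s [([242.0, 231.0], 0.81), ([308.0, 250.0], 0.16)]
block t [([306.0, 227.0], 0.62)]
bradawl_mid s [([242.0, 211.0], 0.7)]
bradawl_mid t []
countersink_mid s [([225.0, 226.0], 0.5)]
countersink_mid t [([228.0, 156.0], 0.23)]
rail s []
rail t [([297.0, 155.0], 0.75), ([231.0, 157.0], 0.72)]
plane s [([354.0, 213.0], 0.84)]
plane t [([227.0, 154.0], 0.56)]
rail_face s [([307.0, 252.0], 0.77), ([254.0, 191.0], 0.7), ([226.0, 223.0], 0.29)]
rail_face t [([297.0, 154.0], 0.6)]
[[ 0.76  0.4  -0.52  1.2 ]
 [ 0.65 -0.49  0.58 -0.82]
 [-0.02 -0.78 -0.63  0.95]
 [ 0.    0.    0.    1.  ]] [[-0.02 -1.    0.07  0.4 ]
 [-1.    0.02 -0.01 -0.  ]
 [ 0.01 -0.07 -1.    1.26]
 [ 0.    0.    0.    1.  ]] 0.1 1.1
```

View pics/s0.png

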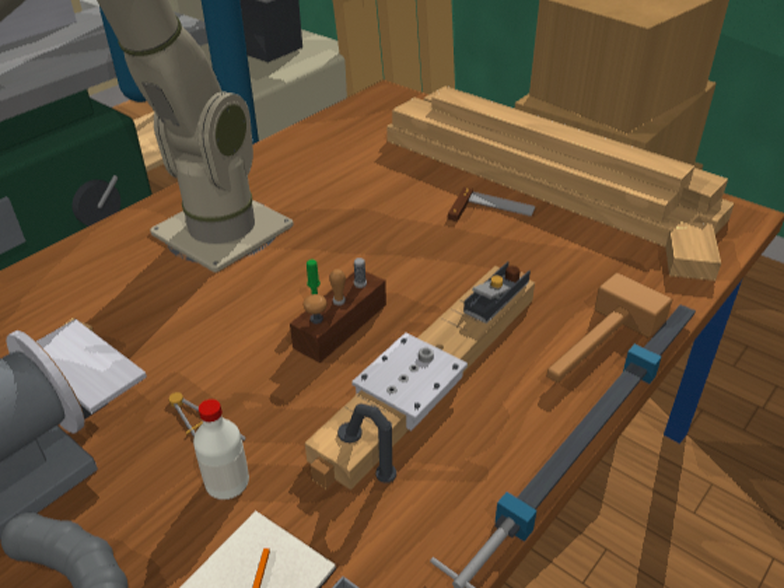

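View pics/t0.png

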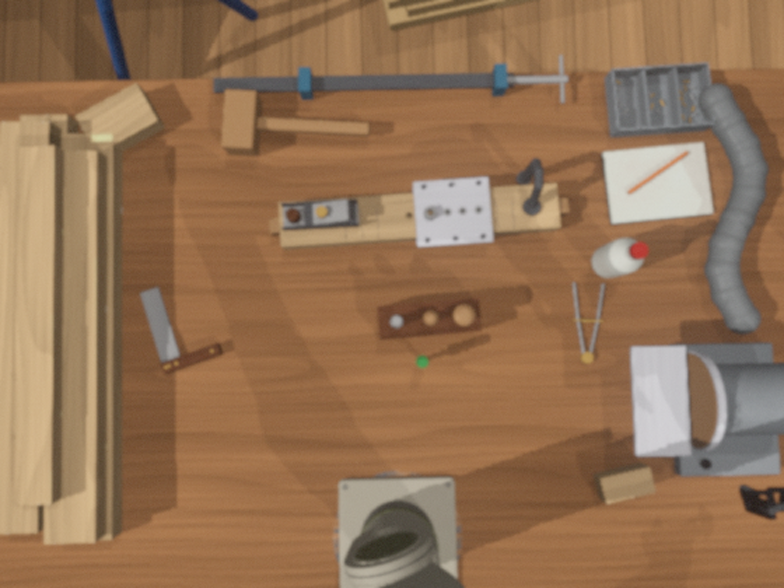

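The grey knurled pin is at scene px (257,193) and top px (283,229), at the +y end of the block. The green look-alike is at scene (224,195), top (301,259), and stands beside the block. The bush is at scene (304,252), top (308,152). I'll confirm the pin in one crop and measure it.

```bash
python3 - <<'E'
from h import *
s=manip.camera("scene");t=manip.camera("top")
a=cv2.resize(s["frame"][175:285,210:340],None,fx=5.5,fy=5.5,interpolation=cv2.INTER_CUBIC)[:,:,::-1]
cv2.imwrite("pics/c0.png",a[:600])
b=cv2.resize(t["frame"][125:245,265:355],None,fx=5,fy=5,interpolation=cv2.INTER_CUBIC)[:,:,::-1]
cv2.imwrite("pics/c1.png",b)
for n in ["pin_grip","bush_mouth","block","jig_plate","countersink_mid"]:
    for nm,c in (("s",s),("t",t)):
        print(n,nm,[(np.round(d["at"],1).tolist(),round(d["confidence"],2)) for d in manip.pinpoint(c,n)[:3]])
        print([(np.round(d["extent"]).tolist(),round(d["confidence"],2)) for d in manip.outline_of(c,n)[:3]])
E
```

```text
pin_grip s [([258.5, 192.4], 0.59), ([226.0, 197.1], 0.55)]
[([252.0, 183.0, 264.0, 202.0], 0.66), ([220.0, 187.0, 228.0, 208.0], 0.62)]
pin_grip t [([283.7, 228.5], 0.57), ([301.7, 260.2], 0.41)]
[([299.0, 257.0, 307.0, 260.0], 0.44)]
bush_mouth s [([303.0, 250.6], 0.67)]
[([252.0, 236.0, 333.0, 305.0], 0.64)]
bush_mouth t [([308.0, 153.1], 0.75)]
[([297.0, 129.0, 352.0, 178.0], 0.59)]
block s [([244.3, 232.1], 0.59)]
[([205.0, 195.0, 274.0, 258.0], 0.94), ([252.0, 239.0, 336.0, 304.0], 0.22)]
block t [([302.8, 228.4], 0.75)]
[([266.0, 210.0, 345.0, 243.0], 0.71), ([192.0, 112.0, 407.0, 179.0], 0.15)]
jig_plate s [([293.7, 263.7], 0.86)]
[([250.0, 239.0, 333.0, 307.0], 0.95), ([216.0, 188.0, 383.0, 348.0], 0.62)]
jig_plate t [([325.6, 150.2], 0.74)]
[([297.0, 128.0, 350.0, 177.0], 0.9), ([193.0, 113.0, 406.0, 180.0], 0.27)]
countersink_mid s []
[([216.0, 209.0, 235.0, 232.0], 0.74), ([124.0, 280.0, 141.0, 308.0], 0.64)]
countersink_mid t []
[([323.0, 217.0, 339.0, 233.0], 0.46), ([296.0, 128.0, 349.0, 176.0], 0.32)]
```

View pics/c0.png

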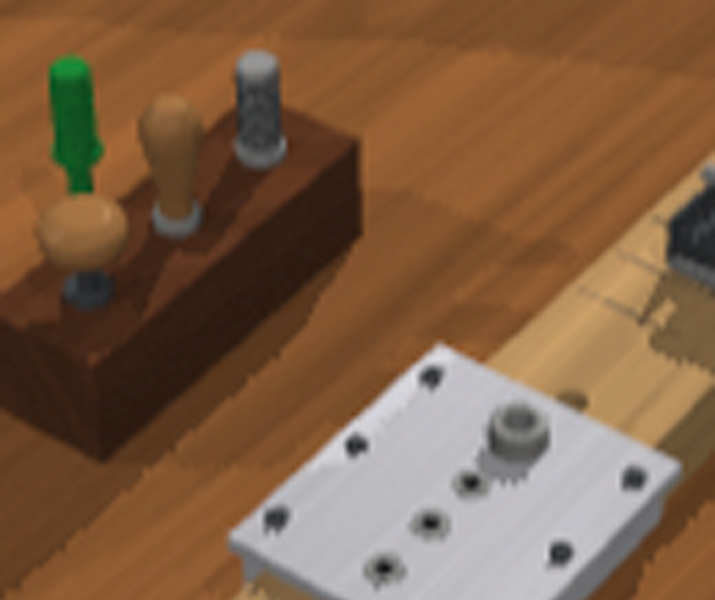

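View pics/c1.png

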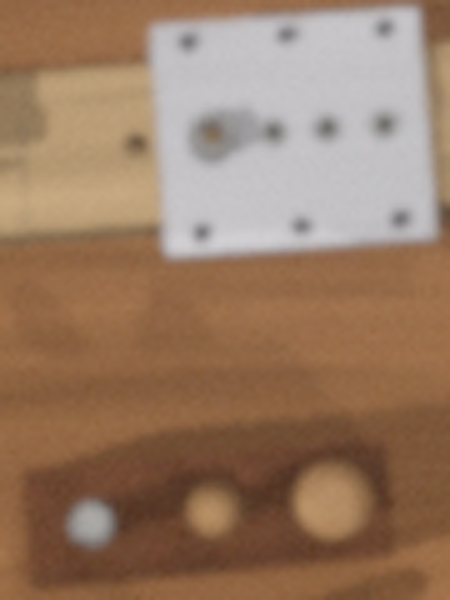

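The crop confirms it: the grey knurled pin stands at the +y end of the block, with the bradawl in the middle and the countersink at the -y end. The green one is outside the block. Next I'll compute positions.

```bash
python3 - <<'E'
from h import *
s=manip.camera("scene");t=manip.camera("top")
T=lambda u,v:(265+(u+.5)/5-.5,125+(v+.5)/5-.5); S=lambda u,v:(210+(u+.5)/5.5-.5,175+(v+.5)/5.5-.5)
print("pintop top",atz(t,T(91,523),.1165),"scene",atz(s,S(258,64),.1165),"tri",tri([(t,T(91,523)),(s,S(258,64))]))
print("collar scene",atz(s,S(261,150),.067))
print("bush",atz(t,T(211,133),.065),atz(s,S(520,418),.065),tri([(t,T(211,133)),(s,S(520,418))]))
for p in [(273,131),(327,127),(385,124)]: print(atz(t,T(*p),.053))
for p in [(471,484),(431,523),(385,569)]: print(atz(s,S(*p),.053))
o=manip.get_obs();print(o["position"],o["ee_rot"],o["clock"])
E
```

```text
pintop top [ 0.4256916  -0.00792145  0.1165    ] scene [ 0.42996724 -0.00851377  0.1165    ] tri [ 0.42670409 -0.00700604  0.11397393]
collar scene [ 0.43158751 -0.01102747  0.067     ]
bush [ 0.64031536 -0.0787973   0.065     ] [ 0.64159354 -0.07722379  0.065     ] [ 0.64103198 -0.07811804  0.06515401]
[ 0.64320395 -0.11410564  0.053     ]
[ 0.64485329 -0.1442573   0.053     ]
[ 0.64589508 -0.17664206  0.053     ]
[ 0.64296429 -0.11266272  0.053     ]
[ 0.64446728 -0.14149946  0.053     ]
[ 0.64656553 -0.17419219  0.053     ]
[ 0.14664032 -0.6075842   0.23133859] [9.92998276e-01 1.18128831e-01 1.62749143e-05 4.50850931e-05] 2.3
```

jog_arm(translation=[[0, 0, 41], [0, 0, 82], [5, 10, 120], [20, 45, 135], [40, 80, 145], [60, 115, 150], [80, 150, 150], [100, 185, 150], [118, 220, 150], [136, 256, 150], [155, 292, 150], [174, 328, 150]], turn=[0, 0, 5, 10, 16, 22, 29, 36, 43, 50, 57, 64], grip=50)

```text
clock: 3.3
position: [0.321, -0.2776, 0.3815]
ee_rot: [0.778, 0.629, -0.0, 0.0]
ft_force: [1.7, -1.0, -0.9]
grip_width: 0.585
```

jog_arm(translation=[[16, 38, 0], [32, 76, 0], [48, 114, -10], [63, 152, -30], [77, 190, -50], [92, 225, -75], [100, 255, -105], [106, 268, -140], [106, 268, -180], [106, 268, -215], [106, 268, -231], [106, 268, -231]], turn=[3, 7, 11, 15, 15, 15, 15, 15, 15, 15, 15, 15])

```text
clock: 4.3
position: [0.4245, -0.0093, 0.1471]
ee_rot: [0.689, 0.725, -0.002, -0.002]
ft_force: [-0.4, -0.8, 0.6]
grip_width: 0.587
```

```bash
python3 - <<'E'
from h import *
s=manip.camera("scene");t=manip.camera("top")
p=manip.get_obs()["position"];print(p)
print("tcp px s",proj(s,p),"t",proj(t,p), "pin px", proj(s,np.array([.4275,-.009,.1165])))
a=cv2.resize(s["frame"][120:240,200:320],None,fx=5,fy=5,interpolation=cv2.INTER_CUBIC)[:,:,::-1]
cv2.imwrite("pics/d0.png",a)
print([(np.round(d["at"],1).tolist(),round(d["confidence"],2)) for d in manip.pinpoint(s,"pin_grip")[:3]])
E
```

```text
[ 0.42728393 -0.00953732  0.15124079]
tcp px s [254.92554595 175.13309124] t [283.46500374 228.19778344] pin px [255.66919256 185.95545369]
[([222.6, 194.9], 0.74), ([258.2, 191.5], 0.5)]
```

View pics/d0.png

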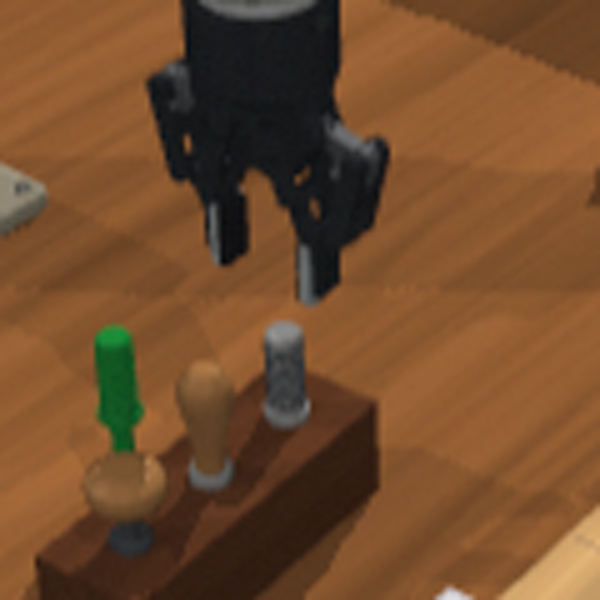

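Fingers straddle the pin, which is about 1 mm off in x and y. I'll descend and grip.

jog_arm(translation=[[1, 1, -30], [1, 1, -55], [1, 1, -72], [1, 1, -79], [1, 1, -79]], turn=[0, 0, 0, 0, 0])

```text
clock: 4.87
position: [0.4293, -0.0089, 0.0733]
ee_rot: [0.689, 0.725, 0.0, 0.001]
ft_force: [-0.4, 0.3, 0.0]
grip_width: 0.589
```

jog_arm(translation=[[0, 0, 0], [0, 0, 0], [0, 0, 0], [0, 0, 0], [0, 0, 0], [0, 0, 0]], turn=[0, 0, 0, 0, 0, 0], grip=10, grip_force=80)

```text
clock: 5.37
position: [0.4293, -0.0092, 0.0748]
ee_rot: [0.689, 0.724, -0.0, 0.002]
ft_force: [-7.6, -0.3, 13.4]
grip_width: 0.215
```

jog_arm(translation=[[0, 0, 3], [0, 0, 15], [0, 0, 35], [0, 0, 60], [0, 0, 85], [0, 0, 100], [0, 0, 100]], turn=[0, 0, 0, 0, 0, 0, 0])

```text
clock: 5.95
position: [0.4314, -0.0091, 0.1787]
ee_rot: [0.689, 0.724, 0.001, 0.004]
ft_force: [-0.4, 0.0, -1.9]
grip_width: 0.212
```

jog_arm(translation=[[30, -10, 0], [65, -22, 0], [103, -34, 0], [140, -46, 0], [175, -58, 0], [198, -65, -10], [210, -69, -20], [210, -69, -20], [210, -69, -20]], turn=[0, 0, 0, 0, 0, 0, 0, 0, 0])

```text
clock: 6.7
position: [0.6411, -0.0779, 0.1573]
ee_rot: [0.689, 0.724, 0.001, 0.003]
ft_force: [0.2, 0.3, -1.6]
grip_width: 0.215
```

```bash
python3 - <<'E'
from h import *
s=manip.camera("scene");t=manip.camera("top")
o=manip.get_obs();p=o["position"];print(p,o["ee_rot"],o["ft_force"])
for d in (0,-.063,.035): print(d,proj(s,p+[0,0,d]))
a=cv2.resize(s["frame"][180:290,240:350],None,fx=5.4,fy=5.4,interpolation=cv2.INTER_CUBIC)[:,:,::-1]
cv2.imwrite("pics/e0.png",a)
for n in ("pin_tip","pin_collar","bush_mouth"):
  for c in (s,t): print(n,[(np.round(d["at"],1).tolist(),round(d["confidence"],2)) for d in manip.pinpoint(c,n)[:3]])
E
```

```text
[ 0.64103343 -0.07756996  0.15901234] [0.68906567 0.72468388 0.00144172 0.00443943] [ 0.11017967  0.15721396 -1.22895672]
0 [304.55023881 220.50977461]
-0.063 [304.08125538 240.96262938]
0.035 [304.82419318 208.56234022]
pin_tip [([306.0, 238.4], 0.51), ([223.4, 215.3], 0.51)]
pin_tip []
pin_collar [([302.0, 225.1], 0.77), ([224.5, 199.2], 0.61)]
pin_collar [([302.9, 259.9], 0.52)]
bush_mouth [([305.5, 248.8], 0.65), ([124.6, 287.6], 0.57), ([243.0, 212.2], 0.4)]
bush_mouth [([307.4, 152.2], 0.65)]
```

View pics/e0.png

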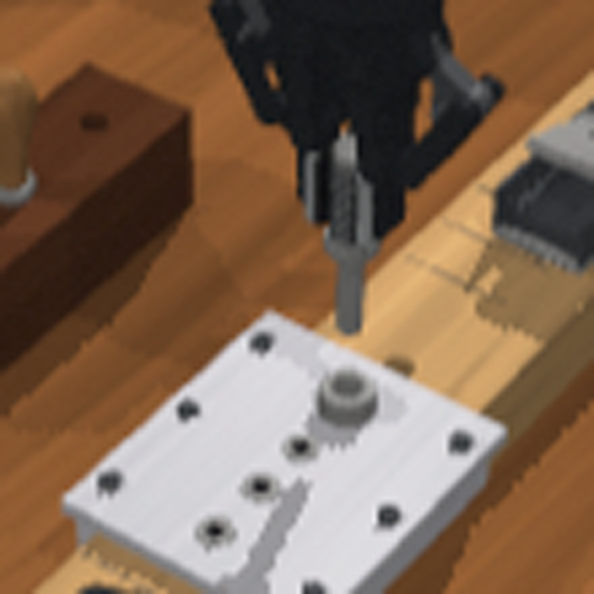

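jog_arm(translation=[[0, 0, -10], [0, 0, -20], [0, 0, -27], [0, 0, -31], [0, 0, -34], [0, 0, -37], [0, 0, -37]], turn=[0, 0, 0, 0, 0, 0, 0])

```text
clock: 7.68
position: [0.6417, -0.079, 0.1219]
ee_rot: [0.69, 0.724, 0.001, 0.005]
ft_force: [3.6, -3.6, -3.8]
grip_width: 0.212
```

jog_arm(translation=[[1, -1, 0], [1, -1, -3], [1, -1, -6], [1, -1, -8], [1, -1, -8]], turn=[0, 0, 0, 0, 0])

```text
clock: 8.1
position: [0.6423, -0.0798, 0.1132]
ee_rot: [0.689, 0.724, 0.001, 0.005]
ft_force: [0.2, -0.5, -1.7]
grip_width: 0.211
```

jog_arm(translation=[[0, 0, -2], [0, 0, -3], [0, 0, -4], [0, 0, -4]], turn=[0, 0, 0, 0])

```text
clock: 8.43
position: [0.6422, -0.0797, 0.109]
ee_rot: [0.689, 0.724, 0.001, 0.005]
ft_force: [0.3, 0.5, -1.5]
grip_width: 0.213
```

jog_arm(translation=[[0, 0, -1], [0, 0, -2], [0, 0, -2]], turn=[0, 0, 0])

```text
clock: 8.68
position: [0.6426, -0.0796, 0.1079]
ee_rot: [0.689, 0.724, 0.001, 0.005]
ft_force: [-2.0, -0.9, 5.3]
grip_width: 0.213
```

jog_arm(translation=[[0, 1, -1], [-0.1, 2, -1], [-0.2, 3.5, -1], [-0.3, 5, -1], [-0.4, 7, -1], [-0.5, 8.5, -1], [-0.5, 10, -1], [-0.5, 10, -1]], turn=[0, 0, 0, 0, 0, 0, 0, 0])

```text
clock: 9.35
position: [0.6424, -0.0721, 0.1079]
ee_rot: [0.69, 0.724, 0.0, 0.007]
ft_force: [-2.1, -7.2, 5.6]
grip_width: 0.213
```

jog_arm(translation=[[0, 3, -1], [-0.1, 4, -1.5], [-0.1, 5, -1.5], [-0.2, 6, -1.5], [-0.2, 7, -1.5], [-0.3, 8, -1.5], [-0.3, 9, -1.5], [-0.4, 9.5, -1.5], [-0.4, 10, -1.5], [-0.5, 10, -1.5]], turn=[0, 0, 0, 0, 0, 0, 0, 0, 0, 0])

```text
clock: 10.18
position: [0.6423, -0.066, 0.1078]
ee_rot: [0.691, 0.723, -0.001, 0.009]
ft_force: [-3.1, -8.9, 8.7]
grip_width: 0.213
```

jog_arm(translation=[[0, 3, -1], [-0.1, 4, -1.2], [-0.1, 5, -1.2], [-0.2, 6, -1.2], [-0.2, 7, -1.2], [-0.3, 8, -1.2], [-0.3, 8.5, -1.2], [-0.3, 9, -1.2]], turn=[0, 0, 0, 0, 0, 0, 0, 0])

```text
clock: 10.85
position: [0.6422, -0.0607, 0.1078]
ee_rot: [0.692, 0.722, -0.003, 0.011]
ft_force: [-3.9, -9.0, 9.3]
grip_width: 0.216
```

jog_arm(translation=[[-0.5, 3, -0.7], [-0.7, 4, -0.8], [-0.8, 5, -0.8], [-0.9, 6, -0.8], [-1, 7, -0.8], [-1.1, 8, -0.8], [-1.2, 8.5, -0.8], [-1.2, 9, -0.8]], turn=[0, 0, 0, 0, 0, 0, 0, 0])

```text
clock: 11.52
position: [0.6415, -0.0543, 0.1079]
ee_rot: [0.693, 0.721, -0.004, 0.013]
ft_force: [-0.4, -6.3, 4.2]
grip_width: 0.214
```

jog_arm(translation=[[0, 2, -1], [-0.1, 3, -1], [-0.2, 4, -1], [-0.3, 5, -1], [-0.3, 6, -1], [-0.4, 7, -1], [-0.4, 7.7, -1], [-0.5, 8.4, -1], [-0.5, 9.1, -1]], turn=[0, 0, 0, 0, 0, 0, 0, 0, 0])

```text
clock: 12.27
position: [0.6413, -0.0481, 0.1079]
ee_rot: [0.694, 0.72, -0.005, 0.014]
ft_force: [-2.8, -7.2, 6.3]
grip_width: 0.215
```

jog_arm(translation=[[-0.3, 2, -1], [-0.4, 3, -1], [-0.5, 4, -1], [-0.6, 5, -1], [-0.6, 6, -1], [-0.7, 7, -1], [-0.7, 7.7, -1], [-0.8, 8.4, -1], [-0.8, 9.1, -1]], turn=[0, 0, 0, 0, 0, 0, 0, 0, 0])

```text
clock: 13.02
position: [0.6408, -0.041, 0.1076]
ee_rot: [0.694, 0.72, -0.005, 0.015]
ft_force: [-2.1, -4.8, 3.7]
grip_width: 0.21
```

```bash
python3 - <<'E'
from h import *
s=manip.camera("scene")
o=manip.get_obs();p=o["position"];print(p,o["ee_rot"],o["ft_force"])
a=cv2.resize(s["frame"][180:290,250:360],None,fx=5.4,fy=5.4,interpolation=cv2.INTER_CUBIC)[:,:,::-1]
cv2.imwrite("pics/f0.png",a)
E
```

```text
[ 0.64075441 -0.04057717  0.10744503] [ 0.69412508  0.71967534 -0.00527836  0.01516291] [ 0.49164102 -2.85772453  0.99335862]
```

View pics/f0.png

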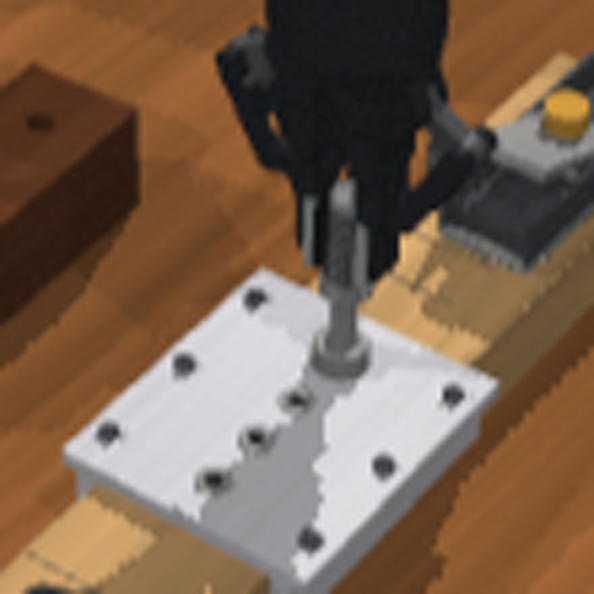

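The jig travels with the pin (bush at scene px ≈(313,246)). The z reading has dropped about 0.5 mm and the down force has faded, so the hole is likely close. I'll take small steps from here.

jog_arm(translation=[[0, 0.7, -1.5], [0, 1.3, -2], [-0.1, 1.9, -2], [-0.1, 2.5, -2], [-0.1, 3, -2], [-0.1, 3, -2]], turn=[0, 0, 0, 0, 0, 0])

```text
clock: 13.57
position: [0.6405, -0.0374, 0.1052]
ee_rot: [0.694, 0.72, -0.005, 0.015]
ft_force: [-1.9, -3.2, -0.7]
grip_width: 0.214
```

Dropping in. I'll lower gently with a small y creep.

jog_arm(translation=[[0, 0.5, -1], [0, 0.8, -2], [0, 1, -3], [0, 1, -4], [0, 1, -4]], turn=[0, 0, 0, 0, 0])

```text
clock: 13.98
position: [0.6405, -0.0366, 0.1009]
ee_rot: [0.694, 0.72, -0.006, 0.015]
ft_force: [-0.0, -4.5, -0.9]
grip_width: 0.219
```

jog_arm(translation=[[0, 0, -2], [0, 0, -4], [0, 0, -6], [0, 0, -8], [0, 0, -8]], turn=[0, 0, 0, 0, 0])

```text
clock: 14.4
position: [0.6404, -0.0368, 0.0924]
ee_rot: [0.694, 0.72, -0.006, 0.015]
ft_force: [0.2, -4.5, -2.3]
grip_width: 0.214
```

jog_arm(translation=[[0, -0.7, -2], [0, -0.7, -4], [0, -0.7, -6], [0, -0.7, -8], [0, -0.7, -10], [0, -0.7, -10]], turn=[0, 0, 0, 0, 0, 0])

```text
clock: 14.9
position: [0.6403, -0.0373, 0.0819]
ee_rot: [0.694, 0.72, -0.006, 0.015]
ft_force: [1.5, -3.0, -2.5]
grip_width: 0.207
```

jog_arm(translation=[[0, -0.4, -1.5], [0, -0.4, -2.5], [0, -0.4, -3.5], [0, -0.4, -4.5], [0, -0.4, -5.2], [0, -0.4, -5.2]], turn=[0, 0, 0, 0, 0, 0])

```text
clock: 15.4
position: [0.6404, -0.0376, 0.0781]
ee_rot: [0.694, 0.72, -0.006, 0.015]
ft_force: [-6.2, -2.9, 12.2]
grip_width: 0.218
```

Fz rises at z = 0.078, as expected for the collar on the bush. Now to release and retreat.

jog_arm(translation=[[0, 0, 0], [0, 0, 0], [0, 0, 0], [0, 0, 0], [0, 0, 0], [0, 0, 0]], turn=[0, 0, 0, 0, 0, 0], grip=55)

```text
clock: 15.9
position: [0.6404, -0.0375, 0.0779]
ee_rot: [0.694, 0.72, -0.006, 0.015]
ft_force: [-1.2, 0.9, -0.3]
grip_width: 0.646
```

jog_arm(translation=[[0, 0, 10], [0, 0, 30], [0, 0, 60], [0, 0, 90], [0, 0, 120], [0, 0, 150], [0, 0, 150], [0, 0, 150]], turn=[0, 0, 0, 0, 0, 0, 0, 0])

```text
clock: 16.57
position: [0.6413, -0.0371, 0.2305]
ee_rot: [0.694, 0.72, -0.004, 0.016]
ft_force: [-0.1, 0.7, -0.9]
grip_width: 0.648
```

```bash
python3 - <<'E'
from h import *
s=manip.camera("scene")
o=manip.get_obs();print(o["clock"],o["position"],o["ft_force"],o["grip_width"])
a=cv2.resize(s["frame"][160:290,200:350],None,fx=4.6,fy=4.6,interpolation=cv2.INTER_CUBIC)[:,:,::-1]
cv2.imwrite("pics/g0.png",a)
E
```

```text
16.6167 [ 0.64051394 -0.03735876  0.22866734] [ 0.07470246 -0.69715394 -0.66460076] 0.6435869221363762
```

View pics/g0.png

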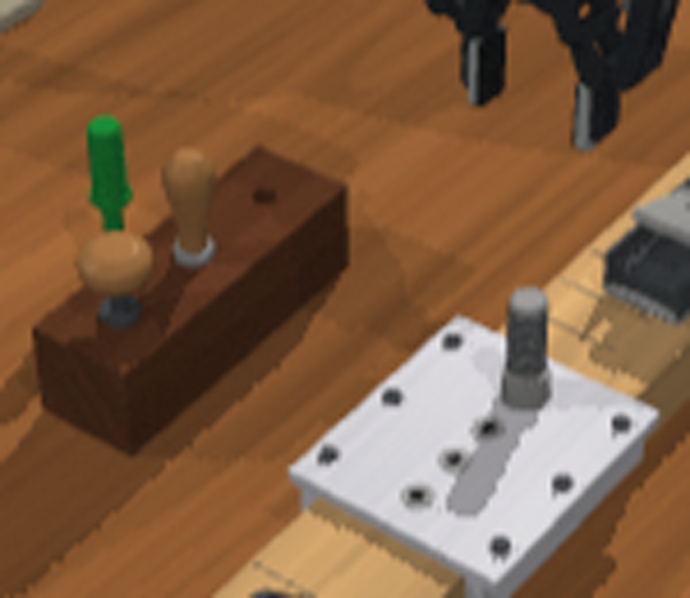

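The collar is down on the bush (scene px ≈(314,244)), the pin is upright, the gripper is clear, and the bradawl and countersink haven't moved.

```bash
python3 -c "
from workcell import manip
print(manip.hand_in())"
```

```text
the job is handed in; nothing more can be done
None
```

The pin is home in the bush and the rail hole, and I handed the job in at about 16.6 s of the 51 s allowed. `hand_in` gave no verdict.

**What I did:** I took the grey pin from the left-hand (+y) hole of the block and left the green look-alike alone. I put it through the raised bush and slid it with the jig to the robot's left. The pin dropped into the hole after about 42 mm of tool travel. I then lowered it until the collar met the bush, let go and backed off.

**Force on the wood:** The readings I took during the slide stayed at or below about 11 N of vertical load. They come at the end of each move only, so a brief peak in between would not show.

**Last checks:**
- The tool stopped at z = 0.078 with the force rising, which matches the height expected for a seated collar.
- The last picture shows the collar down on the bush, the pin upright and the gripper clear.
- The bradawl, the countersink and the visible part of the plane look unmoved. The square, dividers and glue bottle are outside that picture; I did not check them again after the start.

**What was off:**
- The tool tilted by about 0.03 rad during the slide, but the pin still went in freely.
- The collar height and sideways offset were judged from tool height, force and the picture, not measured separately.

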